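# Close a cedar pot to its half-turn mark

## Task

Complete the cedar tower in the pot by laying the loose slat centrally across the two slats on top, then let go of it. Then set the blue bayonet lid into the pot's mouth, with its grip bar in line with the black marks so that it drops fully home, and turn it clockwise until the bar points at the green half-turn marks, without ever turning it on into the lock at the red marks. A spring pushes the lid back, so finish while still gripping the lid and holding it at the green marks; leave the other things on the shelf where they are.

Things in the scene. Friction and masses are not known exactly. Their poses are not given: they have to be found in the camera images.
- pot: White round pot fixed to the shelf, 114 mm across, 62 mm high, floor 5 mm thick, inside 104 mm across. Origin: centre of its underside, z up. In it lie two slats along its x on the floor and two along its y on top of those (tops 29 mm above the origin); a third-layer slat tops out at 41 mm, clear of the closed lid.
- pot_mouth (a point): Centre of the pot's mouth, at rim height (62 mm), axes as the pot's. A grey lip 8 mm thick narrows the mouth to 89 mm across, except for two slots 22 mm wide at the pot's +y and -y, which let the lid's lugs drop under the lip. A third-layer slat passes freely.
- green_mark (a point): Outer end of one of the two green half-turn marks on the rim, 72 mm from the pot's axis, 60 mm high. Marks stand in opposite pairs: black (entry) on the pot's +x and -x, green 0.56 rad clockwise of black seen from above, red (lock) 1.12 rad clockwise. This one is clockwise of the pot's +x.
- mid_a: Upper-layer cedar slat already in the pot, 68 x 16 x 12 mm, its long axis (own x) along the pot's y, centred at the pot's x = +20 mm; origin at the centre of its underside, 17 mm above the pot's origin. Must stay so.
- mid_b: As mid_a, at the pot's x = -20 mm.
- slat: The loose cedar slat lying flat on the shelf, 68 (own x) x 16 (y) x 12 (z) mm, 12 g, origin at the centre of its underside. It belongs along the pot's x axis (either end first), over the pot's centre, its underside then 29 mm above the pot's origin.
- lid: Blue bayonet lid standing on the shelf, about 120 g. Origin: centre of its underside, z up. Grey plug 84 mm across, z 0 to 14 mm; at its foot two orange lugs, 16 mm wide, 4 mm thick, reach 50 mm out along the lid's +y and -y. Disc 108 mm across, z 14 to 20 mm. It enters with its x along the pot's x, either way round; home, its origin is 48 mm above the pot's.
- lid_bar (a point): Top centre of the lid's white grip bar, 52 mm above the lid's origin. The bar runs along the lid's x: 44 mm long, 12 mm thick, z 20 to 52 mm; white lines on the disc carry on from its ends. Play of the lid when in: 2 mm up and down, 2 mm sideways, 2.5 mm for a lug in its slot. Pressed down hard it rubs on the rim: ease off before turning.
- carrier (a joint): Ring in the pot's mouth pushed along by the lugs: rad, 0 at entry, grows clockwise from above. A spring (0.4 N m/rad, friction 0.01 N m) turns it back. The lugs have 0.06 rad of free turn, so it reads about 0.06 less than the lid's turn: 0.50 at the green marks. Sprung pawls begin to resist at a lid turn of 0.70 and click behind the lugs at about 1.1 (lock).
- brush: Bystander: wooden hair brush, 210 mm long, lying bristles down.
- cup: Bystander: teal ceramic cup, 80 mm across, 90 mm high.
- padlock: Bystander: steel padlock lying flat, about 75 x 40 x 20 mm.
- jar: Bystander: small jar, 52 mm across, 60 mm high.
- comb: Bystander: green comb lying flat, 150 x 33 x 5 mm.
- soap_box: Bystander: orange soap box, 90 x 60 x 35 mm.
Not all that is in view belongs to the job. What is shaped like the mid_a but turquoise is not meant.

How it is judged (in metres and radians):
On the way, in this order (a step that is already met when the one before it is completed fails the run):
1. the loose slat lies centrally across the two upper slats in the pot and has been let go (horizontal distance between slat and pot below 0.014 m and z of slat in the frame of pot between 0.026 and 0.033 m and angle between the x axis of slat and the x axis of pot, either way round below 0.25 rad and angle between slat's own z axis and vertical below 0.1 rad and x of mid_a in the frame of pot between 0.01 and 0.03 m and z of each of mid_a, mid_b in the frame of pot below 0.021 m and angle between the x axis of each of mid_a, mid_b and the y axis of pot, either way round below 0.25 rad and x of mid_b in the frame of pot between -0.03 and -0.01 m and contact force between the fingers and slat below 0.1 N and linear speed of slat below 0.02 m/s), for 0.2 s.
2. the lid has dropped home in the entry slots, not yet turned (horizontal distance between lid and pot below 0.005 m and z of lid in the frame of pot between 0.045 and 0.0515 m and angle between lid's own z axis and vertical below 0.05 rad and angle between the x axis of lid and the x axis of pot, either way round below 0.15 rad and value of joint carrier below 0.12 rad), for 0.05 s.
At the end, for the whole second after the job is handed in: Slat across the upper pair, within 14 mm of centre and 0.25 rad of the pot's x; upper pair within 10 mm and 0.25 rad; lid centred to 5 mm, upright, origin 45-51.5 mm above the pot's, turned 0.44-0.68 rad, carrier 0.34-0.66, gripped with over 2 N (horizontal distance between slat and pot below 0.014 m and z of slat in the frame of pot between 0.026 and 0.033 m and angle between the x axis of slat and the x axis of pot, either way round below 0.25 rad and angle between slat's own z axis and vertical below 0.1 rad and x of mid_a in the frame of pot between 0.01 and 0.03 m and z of each of mid_a, mid_b in the frame of pot below 0.021 m and angle between the x axis of each of mid_a, mid_b and the y axis of pot, either way round below 0.25 rad and x of mid_b in the frame of pot between -0.03 and -0.01 m and horizontal distance between lid and pot below 0.005 m and z of lid in the frame of pot between 0.045 and 0.0515 m and angle between lid's own z axis and vertical below 0.05 rad and angle between the x axis of lid and the x axis of pot, either way round between 0.44 and 0.68 rad and value of joint carrier between 0.34 and 0.66 rad and contact force between the fingers and lid above 2 N); the arm keeps its last pose, push and grip.
It fails at once if the lid was turned on into the lock (value of joint carrier above 0.9 rad).
It fails at once if a bystander was displaced by more than 30 mm or tipped over (distance of any of brush, cup, padlock, jar, comb, soap_box from where it was at the start of the episode above 0.03 m or angle between any of brush, cup, padlock, jar, comb, soap_box's own z axis and vertical above 0.5 rad).
It also fails if it takes over 64 s, if anything falls off the work surface, if the arm or the gripper's body presses on something with over 40 N, if the wrist force passes 120 N, or if a joint passes its speed limit or range.

## Robot

A 6-joint arm with a two-finger parallel gripper is mounted at the origin on the work surface. World frame = base frame: x ahead of the robot, y to its left, z up, the work surface at z = 0. Lengths are in mm, angles in degrees, forces in N, time in s.
With the tool pointing down it reaches from about 350 to 850 mm from the base axis. Payload 8.1 kg.
Tool frame: the origin (TCP) lies midway between the tips of the shut fingers; the grasp point (between the pads) lies 19 mm behind it (hold_point_z is the distance from the TCP to the grasp point, in mm); z points along the fingers, y is the direction in which the jaws open and shut (so a half turn about z gives the same grasp; the last joint's range is limited). The gripper opens to 85 mm and grips with 20 to 120 N. Pads are 22 mm wide; open, the fingers measure 114 mm over their backs; the gripper's body (76 mm by 85 mm) begins 54 mm behind the grasp point. The pads swing forward as they close: fully open they stand 13 mm farther back than shut.
Start: joints at [-73.018, 7.471, 85.268, -0, 87.261, -4.893], TCP at [223.575, -556.794, 231.292] pointing down, gripper open.
Joint ranges: [-169.43, 169.43], [-51.17, 129.36], [1.28, 143.12], [-76.62, 256.62], [0, 156.53], [-152.29, 152.29]. Speed limits (degrees/s): [136.94, 136.94, 159.86, 180, 180, 180].

## Interface

Orientations are given as [roll, pitch, yaw] about the fixed x, y, z axes, in that order (R = Rz(yaw) Ry(pitch) Rx(roll)).
In Python, from bench import sense, snapshot, camera_params, hand_in, hold_point_z gives the robot as it stands.
- The arm moves only by the tool servo_tool, never from a script. Its argument "motion" is a list of rows, each a list of 7 numbers: the finger opening in mm, from 0 to 85.4, then the shift along the tool's x, y, z in mm, then the turn, a rotation vector about the tool's x, y, z in rad. A call has 1 to 10 rows; each row shifts and turns the pose as measured when the row begins, along the tool's axes as they then stand; what a row does not reach is not made up. A row lasts 1/10 s, in which the tool goes at most 50 mm and 8.59 degrees, less where a joint would pass 70% of its speed; a pose out of reach is approached as far as the arm can. A call with a gripper value outside its range is refused whole. The fingers move at their own pace and stop on an object; "force" is the grip in N (left out, the last holds). Time passes only in rows, so rows that do not move let the fingers close. It gives the time, the measured TCP pose, the force and the opening at its end, in the units of the state.
- sense(): the state, without advancing time (a new reading comes with each control period).
- snapshot(name): name is "scene" or "top" or "wrist"; returns the picture (400x640x3 uint8, blue, green, red); there is no depth.
- camera_params(name): a dict with "fx", "fy", "cx", "cy" (pixels), "R" (3x3) and "t" (3): a world point X has camera coordinates R X + t; the wrist camera has in their place "tool_from_camera" (4x4, takes a point from camera to tool coordinates, whose origin is the TCP and whose axes are the flange's). Camera axes: x right, y down, z forward; pixel columns grow to the right and rows downward; lengths in mm; the calibration is good to about 2 mm. A picture is of the moment at which its call begins: read the wrist's pose just before it. camera_params takes no time and is no camera call.
- hand_in(): hands the job in, once; it reports no verdict.
The state is a dict: "time": time; "joint_pos": joint angles; "qd": joint speeds; "joint_efforts": joint torques, N m; "tool_pos": TCP position; "tcp_rot": TCP orientation; "ft_force": force on the tool from outside, world axes, zero at the start; "wrist_torque": the same for the moment, N m; "finger_gap": finger opening in mm.
Only numpy, scipy, OpenCV 4.12 (cv2) and the standard library are available. Lean on these libraries where they do the work, as an engineer would, in place of code of your own. Each camera call takes 0.05 s, during which the arm holds its last target. There are 200 camera calls.

## Working session

There is one attempt and no reset: what is moved stays moved. The work goes in short steps, Python scripts to look and compute and a tool call to move; the robot and the scene stay as the last step left them, time stands still between calls to the robot, and variables do not carry over. Pictures are saved under pics/ and viewed, about 8 in all and at most 12, crops included, and the job is handed in when it is done.

Besides the shell and the picture viewer there is one more tool, called after "Request:" as name(argument=value, ...), one argument or row to a line, values as JSON. servo_tool: Moves the arm, as the interface text tells. Its arguments: {"type":"object","properties":{"motion":{"type":"array"},"force":{"type":"number"}},"required":["motion"]}

```bash
mkdir -p pics
cat > h.py <<'E'
import numpy as np, cv2
from bench import sense, snapshot, camera_params, hand_in, hold_point_z
from scipy.spatial.transform import Rotation as Ro
def ray(P,u,v,z):
    d=P['R'].T@np.array([(u-P['cx'])/P['fx'],(v-P['cy'])/P['fy'],1]); c=-P['R'].T@P['t']
    return c+d*(z-c[2])/d[2]
def fixed(n):
    P=camera_params(n); return dict(P,R=np.array(P['R']),t=np.array(P['t']).ravel())
def wrist():
    P=camera_params('wrist'); s=sense(); im=snapshot('wrist')
    T=np.eye(4); T[:3,:3]=Ro.from_euler('xyz',s['tcp_rot'],degrees=True).as_matrix(); T[:3,3]=s['tool_pos']
    M=np.linalg.inv(T@np.array(P['tool_from_camera'])); return dict(P,R=M[:3,:3],t=M[:3,3]),im,s
def proj(P,X):
    c=P['R']@np.array(X)+P['t']; return np.array([P['fx']*c[0]/c[2]+P['cx'],P['fy']*c[1]/c[2]+P['cy']])
E
python3 - <<'E'
from h import *
t=snapshot('top'); s=snapshot('scene')
cv2.imwrite('pics/t.png',t); cv2.imwrite('pics/s.png',s)
print(sense()); print(hold_point_z)
for n in('top','scene'): P=fixed(n); print(n,P['fx'],-P['R'].T@P['t'],P['R'].round(2).tolist())
print(camera_params('wrist'))
E
```

```text
{'time': 0.1, 'joint_pos': array([-7.30155459e+01,  7.51161927e+00,  8.53255518e+01, -8.11259586e-05,
        8.72608804e+01, -4.89170373e+00]), 'qd': array([ 0.0029981 , -0.06361498, -0.1089575 , -0.02067809,  0.05496582,
       -0.07425084]), 'joint_efforts': array([ 2.22264345e-03, -5.70951319e+01, -5.01942301e+01, -1.93187097e-04,
        8.13948456e-03, -4.43319902e-05]), 'tool_pos': array([ 223.44492464, -556.29194773,  230.31651137]), 'tcp_rot': array([-1.79902299e+02, -8.28037330e-03,  2.18761548e+01]), 'ft_force': array([-0.38111143,  0.70592967, -0.01419165]), 'wrist_torque': array([ 0.00069618, -0.00563156,  0.03716624]), 'finger_gap': 84.93698431452164}
18.700000000000003
top 520.1423862777168 [ 493.10012188  -42.92161583 1195.01857269] [[-0.01, -1.0, 0.02], [-1.0, 0.01, -0.07], [0.07, -0.02, -1.0]]
scene 361.8784054465082 [ 986.98930038 -592.74682654  613.74896336] [[0.76, 0.65, 0.02], [0.43, -0.47, -0.78], [-0.5, 0.6, -0.63]]
{'fx': 329.1203633010009, 'fy': 329.1203633010009, 'cx': 317.6250071649192, 'cy': 203.68809390073838, 'tool_from_camera': array([[ 2.81932675e-05, -9.64792746e-01, -2.63011325e-01,
         6.57195567e+01],
       [ 9.99999999e-01,  3.71288751e-05, -2.90040813e-05,
         2.66685183e-02],
       [ 3.77482418e-05, -2.63011324e-01,  9.64792746e-01,
        -1.42445515e+02],
       [ 0.00000000e+00,  0.00000000e+00,  0.00000000e+00,
         1.00000000e+00]])}
```

View pics/t.png

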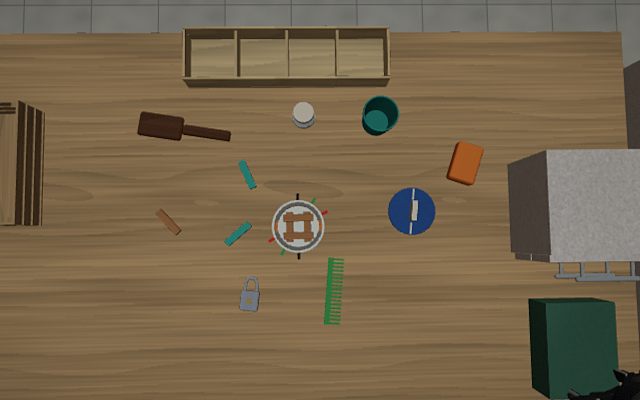

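View pics/s.png

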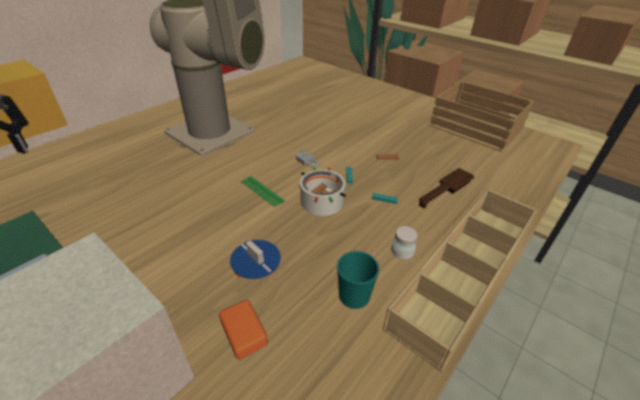

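Top view: the loose cedar slat is at (169,222), the pot at (298,226) with black marks at (297,195) and (298,257), and the lid at (412,211). Candidates for the slat are the brown one at (169,222) and the turquoise ones at (248,174) and (238,234). Only the brown one fits, because turquoise is excluded.

Run:
```python
from h import *
im=cv2.imread('pics/t.png'); P=fixed('top'); hsv=cv2.cvtColor(im,cv2.COLOR_BGR2HSV)
def sub(b): 
    m=np.zeros(im.shape[:2],np.uint8); m[b[1]:b[3],b[0]:b[2]]=255; return m
def rect(m,z,name):
    c=max(cv2.findContours(m,0,1)[0],key=cv2.contourArea); r=cv2.minAreaRect(c); bx=cv2.boxPoints(r)
    w=np.array([ray(P,*q,z)[:2] for q in bx]); e=[w[1]-w[0],w[2]-w[1]]; L=max(e,key=np.linalg.norm)
    print(name,cv2.contourArea(c),r[0],w.mean(0).round(1),[round(np.linalg.norm(x),1) for x in e],'ang',round(np.degrees(np.arctan2(L[1],L[0])),1))
# slat: brown more saturated / darker than wood
print('slat hsv',hsv[222,169],'wood',hsv[222,150],hsv[240,190])
m=((hsv[...,0]<12)&(hsv[...,1]>110)).astype(np.uint8)*255
rect(m&sub((150,195,190,245)),12,'slat')
m=cv2.inRange(hsv,(105,100,40),(125,255,255))&sub((370,170,450,250))
c=max(cv2.findContours(m,0,1)[0],key=cv2.contourArea); (u,v),r=cv2.minEnclosingCircle(c); print('lid',u,v,ray(P,u,v,20).round(1))
m=cv2.inRange(hsv,(0,0,150),(180,70,255))&sub((395,175,430,250)); rect(m,52,'bar+lines')
m=cv2.inRange(hsv,(0,0,0),(180,255,45))&sub((270,185,325,270))
n,l,st,ce=cv2.connectedComponentsWithStats(m)
for i in range(1,n):
    if st[i,4]>5: print('black',st[i],ce[i],ray(P,*ce[i],60).round(1))
for nm,lo,hi in(('green',(40,100,40),(75,255,255)),('red',(170,120,60),(180,255,255)),('red',(0,150,120),(5,255,255))):
    n,l,st,ce=cv2.connectedComponentsWithStats(cv2.inRange(hsv,lo,hi)&sub((262,185,330,270)))
    for i in range(1,n):
        if st[i,4]>5: print(nm,st[i,4],ce[i],ray(P,*ce[i],60).round(1))
a=cv2.resize(im[180:270,140:340],None,fx=4,fy=4,interpolation=2); cv2.imwrite('pics/crop1.png',a)
```

```text
slat hsv [ 14 148 122] wood [ 17 109 126] [ 18 108 120]Traceback (most recent call last):
  File "<stdin>", line 12, in <module>
  File "<stdin>", line 6, in rect
ValueError: max() iterable argument is empty
```

```bash
cat > m.py <<'E'
from h import *
im=cv2.imread('pics/t.png'); P=fixed('top'); hsv=cv2.cvtColor(im,cv2.COLOR_BGR2HSV)
def sub(b): 
    m=np.zeros(im.shape[:2],np.uint8); m[b[1]:b[3],b[0]:b[2]]=255; return m
def rect(m,z,name):
    c=max(cv2.findContours(m,0,1)[0],key=cv2.contourArea); r=cv2.minAreaRect(c); bx=cv2.boxPoints(r)
    w=np.array([ray(P,*q,z)[:2] for q in bx]); e=[w[1]-w[0],w[2]-w[1]]; L=max(e,key=np.linalg.norm)
    print(name,cv2.contourArea(c),r[0],w.mean(0).round(1),[round(np.linalg.norm(x),1) for x in e],'ang',round(np.degrees(np.arctan2(L[1],L[0])),1))
m=((hsv[...,0]<16)&(hsv[...,1]>128)).astype(np.uint8)*255
rect(m&sub((150,195,190,245)),12,'slat')
m=cv2.inRange(hsv,(105,100,40),(125,255,255))&sub((370,170,450,250))
c=max(cv2.findContours(m,0,1)[0],key=cv2.contourArea); (u,v),r=cv2.minEnclosingCircle(c); print('lid',u,v,ray(P,u,v,20).round(1))
m=cv2.inRange(hsv,(0,0,150),(180,70,255))&sub((395,175,430,250)); rect(m,52,'bar+lines')
m=cv2.inRange(hsv,(0,0,0),(180,255,45))&sub((270,185,325,270))
n,l,st,ce=cv2.connectedComponentsWithStats(m)
for i in range(1,n):
    if st[i,4]>5: print('black',st[i],ce[i],ray(P,*ce[i],60).round(1))
for nm,lo,hi in(('green',(40,100,40),(75,255,255)),('red',(170,120,60),(180,255,255)),('red',(0,150,120),(5,255,255))):
    n,l,st,ce=cv2.connectedComponentsWithStats(cv2.inRange(hsv,lo,hi)&sub((262,185,330,270)))
    for i in range(1,n):
        if st[i,4]>5: print(nm,st[i,4],ce[i],ray(P,*ce[i],60).round(1))
a=cv2.resize(im[180:270,140:340],None,fx=4,fy=4,interpolation=2); cv2.imwrite('pics/crop1.png',a)
E
python3 m.py
```

```text
slat 206.5 (167.75, 221.25001525878906) [531.6 273. ] [np.float64(17.3), np.float64(67.6)] ang -135.3
lid 411.29693603515625 210.72926330566406 [ 548.8 -278.4   20. ]
bar+lines 68.5 (414.56463623046875, 209.65879821777344) [ 549.6 -279.3] [np.float64(42.1), np.float64(10.2)] ang -5.9
black [297 194   2   6   8] [297.25  196.375] [581.1 -20.7  60. ]
black [298 253   2   6  12] [298.5 255.5] [452.5 -22.2  60. ]
green 19 [313.05263158 200.21052632] [572.3 -55.1  60. ]
green 18 [282.22222222 251.72222222] [461.1  13.   60. ]
green 25 [328.52 263.24] [434.9 -87.1  60. ]
red 17 [324.17647059 212.17647059] [545.9 -79.1  60. ]
red 14 [271.5 239.5] [487.8  36.1  60. ]
```

View pics/crop1.png

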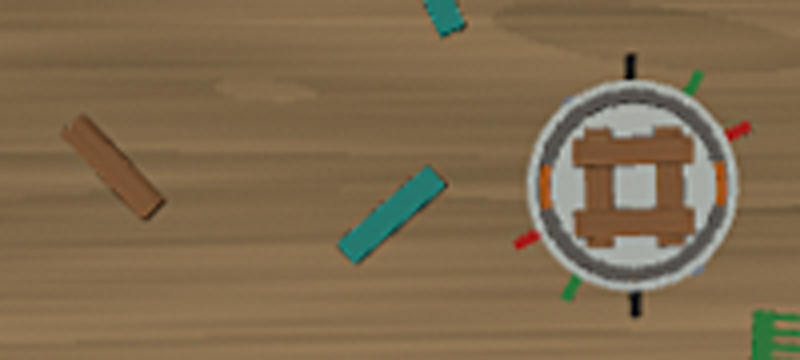

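The crop confirms it: the cedar slat is at top-view (168,221), at about 45°. The pot centre is about (517,-21) with yaw about 0.6°, and the lid is at about (549,-279) with its bar at about -6°. I'll go above the slat now.

Request:
servo_tool(
  motion=[
    [85,0,0,0,0,0,-0.134],
    [85,0,0,0,0,0,-0.134],
    [85,0,0,0,0,0,-0.134],
    [85,40,-18,4,0,0,0],
    [85,40,-18,4,0,0,0],
    [85,40,-18,4,0,0,0],
    [85,40,-18,4,0,0,0],
    [85,40,-18,4,0,0,0],
    [85,40,-18,4,0,0,0],
    [85,40,-18,4,0,0,0],
  ],
)

```text
time: 1.1
tool_pos: [327.2, -259.3, 195.8]
tcp_rot: [-179.4, -0.2, 45.5]
ft_force: [1.5, -0.8, 0.5]
finger_gap: 84.9
```

Request:
servo_tool(
  motion=[
    [85,40,-18,4,0,0,0],
    [85,40,-18,4,0,0,0],
    [85,40,-18,4,0,0,0],
    [85,40,-18,4,0,0,0],
    [85,40,-18,4,0,0,0],
    [85,40,-18,4,0,0,0],
    [85,40,-18,4,0,0,0],
    [85,40,-18,4,0,0,0],
    [85,40,-18,4,0,0,0],
    [85,40,-18,4,0,0,0],
  ],
)

```text
time: 2.1
tool_pos: [480.2, 171.5, 155.9]
tcp_rot: [-179.4, -0.2, 45.4]
ft_force: [0.4, -0.3, 0.6]
finger_gap: 85.2
```

```bash
cat >> h.py <<'E'
def go(x,y,z,yaw):
    s=sense(); R=Ro.from_euler('xyz',s['tcp_rot'],degrees=True)
    G=Ro.from_euler('xyz',[180,0,yaw],degrees=True); r=(R.inv()*G).as_rotvec()
    print('t',round(s['time'],2),'pos',s['tool_pos'].round(1),'rot',s['tcp_rot'].round(2),'F',s['ft_force'].round(1),'gap',round(s['finger_gap'],1))
    d=np.array([x,y,z])-s['tool_pos']
    print('shift now-frame',R.inv().apply(d).round(1),'after-turn frame',G.inv().apply(d).round(1),'turn',r.round(3))
E
python3 -c "
from h import *; go(531.6,273,110,45)"
```

```text
t 2.1 pos [480.2 171.5 155.9] rot [-179.43   -0.24   45.42] F [ 0.4 -0.3  0.6] gap 85.2
shift now-frame [108.2 -34.2  46.7] after-turn frame [108.1 -35.5  45.9] turn [-0.01  -0.004  0.007]
```

Request:
servo_tool(
  motion=[
    [85,36,-11.5,15,-0.01,-0.004,0.007],
    [85,36,-11.5,15,0,0,0],
    [85,36,-11.5,15,0,0,0],
    [85,0,0,0,0,0,0],
  ],
)

```text
time: 2.5
tool_pos: [532.0, 282.0, 106.0]
tcp_rot: [-179.9, 0.1, 45.3]
ft_force: [-2.4, -0.6, -0.1]
finger_gap: 85.0
```

```bash
cat > w.py <<'E'
from h import *
import sys
P,im,s=wrist(); cv2.imwrite('pics/w1.png',im); hsv=cv2.cvtColor(im,cv2.COLOR_BGR2HSV)
m=((hsv[...,0]<16)&(hsv[...,1]>128)).astype(np.uint8)*255
m=cv2.morphologyEx(m,cv2.MORPH_OPEN,np.ones((5,5)))
for c in sorted(cv2.findContours(m,0,1)[0],key=cv2.contourArea)[-3:]:
    r=cv2.minAreaRect(c)
    w=np.array([ray(P,*q,12)[:2] for q in cv2.boxPoints(r)]); e=[w[1]-w[0],w[2]-w[1]]; L=max(e,key=np.linalg.norm)
    print(cv2.contourArea(c),r,w.mean(0).round(1),[round(np.linalg.norm(x),1) for x in e],'ang',round(np.degrees(np.arctan2(L[1],L[0])),1))
go(531.6,273,110,45)
E
python3 w.py
```

```text
52.0 ((625.5, 83.5), (9.0, 7.0), 90.0) [739.6 196.7] [np.float64(4.7), np.float64(5.9)] ang -120.6
99.0 ((625.2796630859375, 65.04704284667969), (20.474685668945312, 8.865327835083008), 39.289405822753906) [745.6 207. ] [np.float64(5.0), np.float64(14.8)] ang -77.3
2454.0 ((596.5, 30.5), (61.0, 85.0), 90.0) [743.1 238.3] [np.float64(53.9), np.float64(37.1)] ang -44.7
t 2.55 pos [531.9 280.6 107.4] rot [-1.7997e+02  1.3000e-01  4.5290e+01] F [-1.  -0.4  0. ] gap 85.4
shift now-frame [-5.6  5.1 -2.6] after-turn frame [-5.6  5.1 -2.6] turn [-0.001  0.002  0.005]
```

View pics/w1.png

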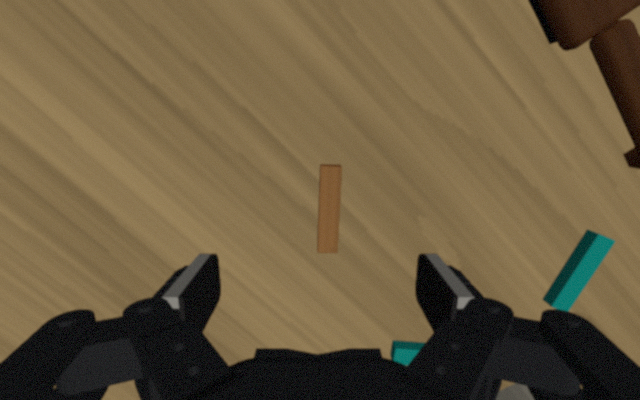

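The wrist view shows the slat at pixels (317–341, 165–252), centred on about (329,208) and nearly along the tool's x axis.

```bash
cat > w2.py <<'E'
from h import *
P,_,s=wrist(); im=_; hsv=cv2.cvtColor(im,cv2.COLOR_BGR2HSV); lab=cv2.cvtColor(im,cv2.COLOR_BGR2LAB)
c=ray(P,329,208,12); a=ray(P,330,166,12); b=ray(P,327.5,251,12)
print(c,a,b,np.linalg.norm(a-b),np.degrees(np.arctan2(*(a-b)[[1,0]])))
go(c[0],c[1],60,np.degrees(np.arctan2(*(a-b)[[1,0]])))
E
python3 w2.py
```

```text
[535.93443671 272.93088544  12.        ] [558.57185064 295.1803256   12.        ] [510.7802975  248.72837174  12.        ] 66.64695469188905 44.18563921810779
t 2.6 pos [532.4 279.5 108.9] rot [1.7997e+02 5.0000e-02 4.5230e+01] F [-0.  -0.7  0.3] gap 85.0
shift now-frame [-2.1  7.1 48.9] after-turn frame [-2.   7.2 48.9] turn [0.    0.001 0.018]
```

Request:
servo_tool(
  motion=[
    [40,-2,7,30,0,0,0.016],
    [40,0,0,30,0,0,0],
    [40,0,0,20,0,0,0],
    [40,0,0,6,0,0,0],
    [40,0,0,0,0,0,0],
  ],
)

```text
time: 3.1
tool_pos: [539.1, 268.9, 27.6]
tcp_rot: [179.7, -0.4, 44.1]
ft_force: [-0.4, -0.1, 0.7]
finger_gap: 39.9
```

```bash
python3 -c "
from h import *; go(535.2,272.5,3,44.3)"
```

```text
t 3.1 pos [539.1 268.9  27.6] rot [179.7   -0.4   44.07] F [-0.4 -0.1  0.7] gap 39.9
shift now-frame [-0.4 -5.4 24.5] after-turn frame [-0.3 -5.3 24.6] turn [ 0.005 -0.007 -0.004]
```

Request:
servo_tool(
  motion=[
    [40,0,-4,10,0.005,-0.007,-0.004],
    [40,0,-1,8,0,0,0],
    [40,0,0,4,0,0,0],
    [40,0,0,0,0,0,0],
  ],
)

```text
time: 3.5
tool_pos: [538.2, 273.0, 8.8]
tcp_rot: [179.9, -0.3, 44.3]
ft_force: [0.0, 0.6, -0.1]
finger_gap: 40.1
```

```bash
python3 -c "
from h import *; go(535.2,272.5,3,44.3)"
```

```text
t 3.5 pos [538.2 273.    8.8] rot [179.86  -0.31  44.26] F [ 0.   0.6 -0.1] gap 40.1
shift now-frame [-2.5 -1.7  5.8] after-turn frame [-2.5 -1.7  5.8] turn [ 0.002 -0.005 -0.001]
```

Request:
servo_tool(
  motion=[
    [40,-2.5,-1.7,4,0.002,-0.005,0],
    [40,0,0,2,0,0,0],
    [40,0,0,0,0,0,0],
    [5,0,0,0,0,0,0],
    [5,0,0,0,0,0,0],
    [5,0,0,0,0,0,0],
    [5,0,0,0,0,0,0],
    [5,0,0,0,0,0,0],
  ],
  force=30,
)

```text
time: 4.3
tool_pos: [536.0, 273.1, 3.6]
tcp_rot: [179.9, -0.1, 44.3]
ft_force: [-0.3, 0.4, 0.1]
finger_gap: 14.9
```

```bash
python3 -c "
from h import *; go(535.2,272.5,3,44.3)"
```

```text
t 4.3 pos [536.  273.1   3.6] rot [ 1.7993e+02 -1.2000e-01  4.4290e+01] F [-0.3  0.4  0.1] gap 14.9
shift now-frame [-1.  -0.1  0.6] after-turn frame [-1.  -0.1  0.6] turn [ 0.001 -0.002 -0.   ]
```

Request:
servo_tool(
  motion=[
    [5,0,0,-40,0,0,0],
    [5,0,0,-40,0,0,0.127],
    [5,0,0,-40,0,0,0.127],
    [5,0,0,-10,0,0,0.127],
    [5,0,0,0,0,0,0.127],
    [5,0,0,0,0,0,0.127],
    [5,0,0,0,0,0,0.127],
    [5,0,0,0,0,0,0],
  ],
)

```text
time: 5.1
tool_pos: [535.0, 272.6, 138.7]
tcp_rot: [-180.0, -0.1, -1.1]
ft_force: [-0.0, 0.2, -1.4]
finger_gap: 14.8
```

```bash
python3 -c "
from h import *; go(517,-21.5,140,0.6)"
```

```text
t 5.1 pos [535.  272.6 138.7] rot [-1.7999e+02 -7.0000e-02 -1.0700e+00] F [-0.   0.2 -1.4] gap 14.8
shift now-frame [-12.5 294.4  -1.3] after-turn frame [-21.1 293.9  -1.3] turn [-0.    -0.001 -0.029]
```

Request:
servo_tool(
  motion=[
    [5,-3,42,0,0,0,-0.029],
    [5,-3,42,0,0,0,0],
    [5,-3,42,0,0,0,0],
    [5,-3,42,0,0,0,0],
    [5,-3,42,0,0,0,0],
    [5,-3,42,0,0,0,0],
    [5,-2,30,0,0,0,0],
    [5,0,10,0,0,0,0],
    [5,0,0,0,0,0,0],
    [5,0,0,0,0,0,0],
  ],
)

```text
time: 6.1
tool_pos: [519.4, -28.1, 137.5]
tcp_rot: [-179.9, -0.1, 3.0]
ft_force: [0.2, 0.5, -0.2]
finger_gap: 14.7
```

Run:
```python
from h import *
P,im,s=wrist(); np.savez('pics/p2.npz',R=P['R'],t=P['t']); cv2.imwrite('pics/w2.png',im); go(517,-21.5,140,0.6)
```

```text
t 6.15 pos [519.4 -27.8 137.4] rot [-1.7994e+02 -8.0000e-02  3.0400e+00] F [-0.1 -0.5 -0.2] gap 15.4
shift now-frame [-2.1 -6.4 -2.6] after-turn frame [-2.4 -6.4 -2.6] turn [-0.001 -0.001  0.043]
```

View pics/w2.png

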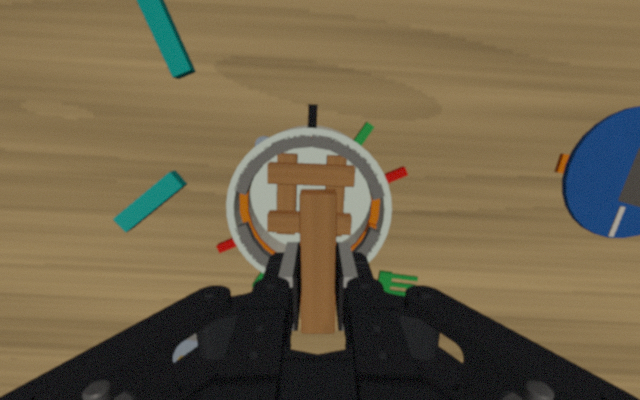

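The wrist view shows the pot with outer rim columns 226–391 and top row 126. The black mark is at (313,115), the red marks at (226,246) and (397,174), and the held slat is along the image vertical. I'll take the centre from the red pair and the rim.

Run:
```python
from h import *
d=np.load('pics/p2.npz'); P=dict(camera_params('wrist'),R=d['R'],t=d['t']); im=cv2.imread('pics/w2.png'); hsv=cv2.cvtColor(im,cv2.COLOR_BGR2HSV)
m=cv2.inRange(hsv,(0,190,90),(5,255,255))|cv2.inRange(hsv,(172,150,90),(180,255,255))
m[:,:200]=0;m[:,420:]=0
n,l,st,ce=cv2.connectedComponentsWithStats(m); r=[]
for i in range(1,n):
    if st[i,4]>40: w=ray(P,*ce[i],60); r.append(w); print(st[i],ce[i].round(1),w.round(1))
b=ray(P,313,115,60); print('black',b)
print('rim L/R/top',ray(P,226.5,205,62),ray(P,391.5,205,62),ray(P,309,126.5,62))
if len(r)==2: a=r[0]+r[1]; e=r[0]-r[1]; print('c',a/2,np.linalg.norm(e),'red ang',np.degrees(np.arctan2(e[1],e[0])))
```

```text
[386 167  21  15 175] [396.1 174. ] [548.9 -79.9  60. ]
[217 239  18  13 129] [225.3 245.3] [491.   36.5  60. ]
black [584.43545499 -21.91105061  60.        ]
rim L/R/top [521.66102129  34.49601896  62.        ] [527.66374506 -78.70842243  62.        ] [577.14743525 -19.71357632  62.        ]
c [519.95906654 -21.68061067  60.        ] 130.00347580840742 red ang -63.54157756805076
```

Request:
servo_tool(
  motion=[
    [5,0.8,-6,0,0,0,0.043],
    [5,0,0,0,0,0,0],
    [5,0,0,25,0,0,0],
    [5,0,0,25,0,0,0],
    [5,0,0,10,0,0,0],
    [5,0,0,0,0,0,0],
    [5,0,0,0,0,0,0],
  ],
)

```text
time: 6.85
tool_pos: [521.7, -14.4, 77.3]
tcp_rot: [-179.9, -0.2, 1.6]
ft_force: [-0.1, 0.5, 0.7]
finger_gap: 15.3
```

```bash
python3 -c "
from h import *; go(520.3,-21.8,33,0.6)"
```

```text
t 6.85 pos [521.7 -14.4  77.3] rot [-179.89   -0.21    1.56] F [-0.1  0.5  0.7] gap 15.3
shift now-frame [-1.7  7.4 44.3] after-turn frame [-1.5  7.3 44.3] turn [-0.002 -0.004  0.017]
```

Request:
servo_tool(
  motion=[
    [5,-1,4,0,0,0,0.015],
    [5,0,0,0,0,0,0],
    [5,0,0,0,0,0,0],
    [5,0,0,0,0,0,0],
  ],
)

```text
time: 7.25
tool_pos: [523.0, -19.1, 80.9]
tcp_rot: [-179.9, -0.5, 0.7]
ft_force: [0.1, 0.1, -0.1]
finger_gap: 15.1
```

```bash
python3 -c "
from h import *; go(520.3,-21.8,33,0.6)"
```

```text
t 7.25 pos [523.  -19.1  80.9] rot [-179.93   -0.49    0.67] F [ 0.1  0.1 -0.1] gap 15.1
shift now-frame [-3.1  2.8 47.8] after-turn frame [-2.7  2.7 47.9] turn [-0.001 -0.008  0.001]
```

Request:
servo_tool(
  motion=[
    [5,-2.7,2.7,8,0,-0.008,0.001],
    [5,0,0,8,0,0,0],
    [5,0,0,8,0,0,0],
    [5,0,0,6,0,0,0],
    [5,0,0,3,0,0,0],
    [5,0,0,0,0,0,0],
    [5,0,0,0,0,0,0],
  ],
)

```text
time: 7.95
tool_pos: [519.4, -22.1, 44.0]
tcp_rot: [-179.9, 0.1, 0.6]
ft_force: [0.0, 0.7, -0.2]
finger_gap: 14.6
```

```bash
python3 -c "
from h import *; go(520.3,-21.8,33,0.6)"
```

```text
t 7.95 pos [519.4 -22.1  44. ] rot [-1.7992e+02  1.0000e-01  5.9000e-01] F [ 0.   0.7 -0.2] gap 14.6
shift now-frame [ 0.9 -0.3 11. ] after-turn frame [ 0.9 -0.3 11. ] turn [-0.001  0.002 -0.   ]
```

Request:
servo_tool(
  motion=[
    [5,0.7,0,4,0,0,0],
    [5,0,0,3,0,0,0],
    [5,0,0,2,0,0,0],
    [5,0,0,0,0,0,0],
    [5,0,0,0,0,0,0],
  ],
)

```text
time: 8.45
tool_pos: [520.9, -22.1, 35.1]
tcp_rot: [-179.9, 0.0, 0.6]
ft_force: [0.1, 0.1, -0.4]
finger_gap: 14.9
```

```bash
python3 -c "
from h import *; go(520.3,-21.8,33,0.6)"
```

```text
t 8.45 pos [520.9 -22.1  35.1] rot [-1.7993e+02  1.0000e-02  6.0000e-01] F [ 0.1  0.1 -0.4] gap 14.9
shift now-frame [-0.6 -0.3  2.1] after-turn frame [-0.6 -0.3  2.1] turn [-0.001  0.     0.   ]
```

Request:
servo_tool(
  motion=[
    [5,0,0,1.5,0,0,0],
    [5,0,0,0.5,0,0,0],
    [5,0,0,0,0,0,0],
    [20,0,0,0,0,0,0],
    [32,0,0,0,0,0,0],
    [32,0,0,0,0,0,0],
    [32,0,0,0,0,0,0],
    [32,0,0,-20,0,0,0],
    [32,0,0,-20,0,0,0],
    [32,0,0,-30,0,0,0],
  ],
)

```text
time: 9.45
tool_pos: [516.9, -21.6, 99.8]
tcp_rot: [-179.8, 0.6, 0.6]
ft_force: [-0.2, -0.5, 0.4]
finger_gap: 32.0
```

Request:
servo_tool(
  motion=[
    [32,0,0,-30,0,0,0],
    [32,0,0,-10,0,0,0],
    [32,0,0,0,0,0,0],
  ],
)

```text
time: 9.75
tool_pos: [519.7, -22.1, 145.4]
tcp_rot: [-179.9, 0.2, 0.6]
ft_force: [0.1, -0.2, -0.0]
finger_gap: 32.0
```

Run:
```python
from h import *
P,im,s=wrist(); np.savez('pics/p3.npz',R=P['R'],t=P['t']); cv2.imwrite('pics/w3.png',im); go(549,-279,160,-6)
cv2.imwrite('pics/t3.png',snapshot('top'))
```

```text
t 9.8 pos [519.4 -22.  144.6] rot [-179.9     0.21    0.6 ] F [ 0.3  0.7 -0.8] gap 31.9
shift now-frame [ 26.8 257.3 -16. ] after-turn frame [ 56.3 252.5 -15.4] turn [-0.002  0.004  0.115]
```

View pics/w3.png

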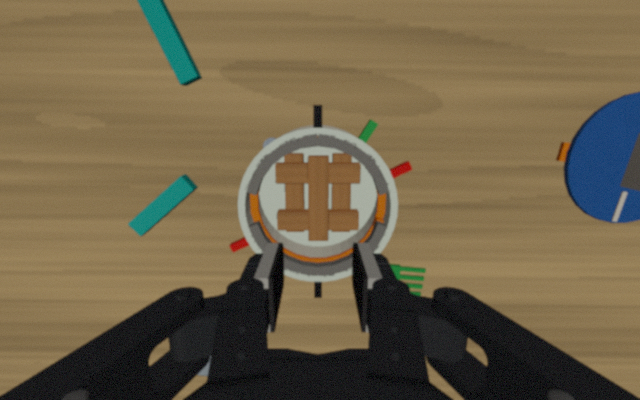

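The picture shows the slat resting centrally across the upper pair, at pixels (308–328, 155–240), with black marks at (318,115) and (318,289). Next is the lid.

Request:
servo_tool(
  motion=[
    [50,0,0,-4,0,0,0.115],
    [50,8,36,-2,0,0,0],
    [50,8,36,-2,0,0,0],
    [50,8,36,-2,0,0,0],
    [50,8,36,-2,0,0,0],
    [50,8,36,-2,0,0,0],
    [50,8,30,-2,0,0,0],
    [50,4,12,0,0,0,0],
    [50,0,0,0,0,0,0],
    [50,0,0,0,0,0,0],
  ],
)

```text
time: 10.85
tool_pos: [537.0, -250.8, 135.6]
tcp_rot: [-179.4, 2.0, -6.2]
ft_force: [-0.1, 0.6, 0.7]
finger_gap: 49.8
```

Run:
```python
from h import *
d=np.load('pics/p3.npz'); Q=dict(camera_params('wrist'),R=d['R'],t=d['t']); im=cv2.imread('pics/w3.png'); hsv=cv2.cvtColor(im,cv2.COLOR_BGR2HSV)
m=cv2.inRange(hsv,(0,190,90),(5,255,255))|cv2.inRange(hsv,(172,150,90),(180,255,255)); m[:,:200]=0;m[:,420:]=0
n,l,st,ce=cv2.connectedComponentsWithStats(m)
for i in range(1,n):
    if st[i,4]>40: print('red',ce[i].round(1),ray(Q,*ce[i],60).round(1))
m=cv2.inRange(hsv,(0,0,0),(180,255,40)); m[:,:305]=0; m[:,330:]=0
n,l,st,ce=cv2.connectedComponentsWithStats(m)
for i in range(1,n):
    if 40<st[i,4]<400: print('blk',st[i],ce[i].round(1),ray(Q,*ce[i],60).round(1))
print('slat ends',ray(Q,318,156,41),ray(Q,318,240,41))
P,im,s=wrist(); np.savez('pics/p4.npz',R=P['R'],t=P['t']); cv2.imwrite('pics/w4.png',im); go(551,-279,160,-6)
```

```text
red [400.8 168.9] [548.9 -79.8  60. ]
red [238.3 244.5] [491.   36.5  60. ]
blk [315 106   6  20 117] [317.5 115.7] [584.1 -21.4  60. ]
blk [316 283   5  14  53] [317.6 289.2] [454.6 -22.9  60. ]
slat ends [554.85323536 -22.08609215  41.        ] [487.67899016 -22.81177857  41.        ]
t 10.9 pos [ 536.9 -250.4  135.5] rot [-179.36    2.01   -6.14] F [ 0.2  0.5 -0.4] gap 50.1
shift now-frame [ 16.2  26.6 -25.3] after-turn frame [ 17.   26.9 -24.5] turn [-0.011  0.035 -0.003]
```

View pics/w4.png

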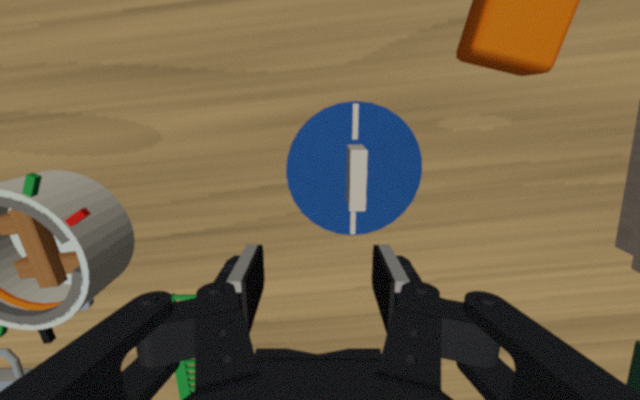

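The view shows the lid disc centred on about (354,168), the white line from (355,104) to (352,233) and the bar top at about (357,181).

```bash
cat > lid.py <<'E'
from h import *
def lid(P,im):
    hsv=cv2.cvtColor(im,cv2.COLOR_BGR2HSV)
    m=cv2.inRange(hsv,(100,120,40),(125,255,255)); c=max(cv2.findContours(m,0,1)[0],key=cv2.contourArea); h=cv2.convexHull(c)
    w=np.array([ray(P,*q[0],20)[:2] for q in h],np.float32); C,r=cv2.minEnclosingCircle(w)
    print('disc',np.round(C,1),r)
    msk=np.zeros_like(m); cv2.fillConvexPoly(msk,h,255); b=cv2.inRange(hsv,(0,0,120),(180,90,255))&msk
    k=cv2.connectedComponentsWithStats(b); pts=[]
    for i in range(1,k[0]):
        if k[2][i,4]>30:
            print(k[2][i],k[3][i].round(1)); pts.append((k[2][i,4],k[3][i]))
    pts.sort(key=lambda p:p[0])
    if len(pts)>=3:
        a,b2=[ray(P,*p[1],20) for p in pts[-3:-1]]; e=a-b2; e*=np.sign(e[0]); print('lines mid',(a+b2)/2,'ang',np.degrees(np.arctan2(e[1],e[0])))
if __name__=='__main__':
    d=np.load('pics/p4.npz'); lid(dict(camera_params('wrist'),R=d['R'],t=d['t']),cv2.imread('pics/w4.png'))
    P=dict(camera_params('wrist'),R=d['R'],t=d['t']); a=ray(P,355.5,104,20);b=ray(P,352.5,233,20); print(a,b,(a+b)/2,np.degrees(np.arctan2(*(a-b)[[1,0]])))
    for q in ((348,149),(367,149),(348,211),(366,211)): print(ray(P,*q,52))
    go(552,-279,90,-6)
E
python3 lid.py
```

```text
disc [ 552.  -279.7] 52.82334899902344
[351 103   8  37 257] [354.9 121.1]
[ 348  144   21   90 1350] [357.4 182.5]
[ 602.63127514 -285.29002791   20.        ] [ 499.98068093 -275.17722214   20.        ] [ 551.30597803 -280.23362503   20.        ] -5.626439870927708
[ 574.6861044  -274.97706895   52.        ]
[ 573.32314529 -287.72713626   52.        ]
[ 530.63233444 -271.41524814   52.        ]
[ 529.29306133 -284.20686594   52.        ]
t 10.9 pos [ 536.9 -250.4  135.5] rot [-179.36    2.01   -6.14] F [ 0.2  0.5 -0.4] gap 50.1
shift now-frame [19.7 27.3 44.6] after-turn frame [18.  26.8 45.5] turn [-0.011  0.035 -0.003]
```

Request:
servo_tool(
  motion=[
    [50,9,13,10,-0.011,0.035,-0.01],
    [50,8,12,10,0,0,0],
    [50,0,0,5,0,0,0],
    [50,0,0,0,0,0,0],
    [50,0,0,0,0,0,0],
  ],
)

```text
time: 11.4
tool_pos: [551.4, -269.6, 108.6]
tcp_rot: [-179.9, 0.0, -5.1]
ft_force: [-0.4, -0.0, 0.6]
finger_gap: 50.3
```

```bash
python3 -c "
from h import *; go(551.8,-279.8,26,-5.3)"
```

```text
t 11.4 pos [ 551.4 -269.6  108.6] rot [-1.7985e+02  4.0000e-02 -5.1500e+00] F [-0.4 -0.   0.6] gap 50.3
shift now-frame [ 1.4 10.4 82.5] after-turn frame [ 1.3 10.1 82.6] turn [-0.003  0.001  0.003]
```

Request:
servo_tool(
  motion=[
    [50,1,6,8,-0.003,0,0.003],
    [50,0,2,12,0,0,0],
    [50,0,0,12,0,0,0],
    [50,0,0,10,0,0,0],
    [50,0,0,0,0,0,0],
    [50,0,0,0,0,0,0],
  ],
)

```text
time: 12.0
tool_pos: [551.4, -276.5, 62.8]
tcp_rot: [180.0, 0.1, -5.3]
ft_force: [-0.2, 0.4, -1.0]
finger_gap: 49.7
```

```bash
python3 -c "
from h import *; go(551.8,-279.8,26,-5.3)"
```

```text
t 12.0 pos [ 551.4 -276.5   62.8] rot [ 1.7999e+02  7.0000e-02 -5.2600e+00] F [-0.2  0.4 -1. ] gap 49.7
shift now-frame [ 0.8  3.2 36.8] after-turn frame [ 0.7  3.2 36.8] turn [0.    0.001 0.001]
```

Request:
servo_tool(
  motion=[
    [50,0.6,3,6,0,0,0],
    [50,0,0,8,0,0,0],
    [50,0,0,8,0,0,0],
    [50,0,0,5,0,0,0],
    [50,0,0,3,0,0,0],
    [50,0,0,0,0,0,0],
    [50,0,0,0,0,0,0],
  ],
)

```text
time: 12.7
tool_pos: [552.0, -280.2, 30.6]
tcp_rot: [180.0, 0.0, -5.3]
ft_force: [0.4, -0.4, -0.4]
finger_gap: 50.2
```

```bash
python3 -c "
from h import *; go(551.8,-279.8,26,-5.3)"
```

```text
t 12.7 pos [ 552.  -280.2   30.6] rot [ 1.7998e+02  4.0000e-02 -5.2700e+00] F [ 0.4 -0.4 -0.4] gap 50.2
shift now-frame [-0.2 -0.3  4.6] after-turn frame [-0.2 -0.3  4.6] turn [0.    0.001 0.   ]
```

Request:
servo_tool(
  motion=[
    [50,0,0,3,0,0,0],
    [50,0,0,1,0,0,0],
    [30,0,0,0,0,0,0],
    [2,0,0,0,0,0,0],
    [2,0,0,0,0,0,0],
    [2,0,0,0,0,0,0],
    [2,0,0,0,0,0,0],
    [2,0,0,0,0,0,0],
  ],
  force=70,
)

```text
time: 13.5
tool_pos: [552.7, -280.5, 27.5]
tcp_rot: [179.9, -0.1, -5.3]
ft_force: [0.3, -0.4, 0.5]
finger_gap: 10.4
```

```bash
python3 -c "
from h import *; go(551.8,-279.8,26,-5.3)"
```

```text
t 13.5 pos [ 552.7 -280.5   27.5] rot [ 1.7993e+02 -6.0000e-02 -5.2600e+00] F [ 0.3 -0.4  0.5] gap 10.4
shift now-frame [-0.9 -0.6  1.5] after-turn frame [-0.9 -0.6  1.5] turn [ 0.001 -0.001  0.001]
```

Request:
servo_tool(
  motion=[
    [2,0,0,-10,0,0,0],
    [2,0,0,-25,0,0,0],
    [2,0,0,-30,0,0,0],
    [2,0,0,-25,0,0,0],
    [2,0,0,-10,0,0,0],
    [2,0,0,0,0,0,-0.05],
    [2,0,0,0,0,0,-0.04],
    [2,0,0,0,0,0,0],
  ],
)

```text
time: 14.3
tool_pos: [551.7, -279.8, 133.0]
tcp_rot: [180.0, 0.0, 0.1]
ft_force: [0.5, 0.4, -0.7]
finger_gap: 10.6
```

```bash
python3 -c "
from h import *; go(519.8,-21.9,145,0.6)"
```

```text
t 14.3 pos [ 551.7 -279.8  133. ] rot [1.7998e+02 3.0000e-02 6.0000e-02] F [ 0.5  0.4 -0.7] gap 10.6
shift now-frame [ -31.7 -257.9  -12.1] after-turn frame [ -29.2 -258.2  -12. ] turn [ 0.     0.001 -0.009]
```

Request:
servo_tool(
  motion=[
    [2,-3,-25,-2,0,0,-0.009],
    [2,-4,-40,0,0,0,0],
    [2,-5,-40,0,0,0,0],
    [2,-5,-40,0,0,0,0],
    [2,-5,-40,0,0,0,0],
    [2,-4,-35,0,0,0,0],
    [2,-2,-20,0,0,0,0],
    [2,0,-5,0,0,0,0],
    [2,0,0,0,0,0,0],
    [2,0,0,0,0,0,0],
  ],
)

```text
time: 15.3
tool_pos: [518.1, -27.4, 130.5]
tcp_rot: [-180.0, 0.3, -0.2]
ft_force: [0.2, -0.2, -0.9]
finger_gap: 10.4
```

Run:
```python
from h import *
P,im,s=wrist(); np.savez('pics/p5.npz',R=P['R'],t=P['t']); cv2.imwrite('pics/w5.png',im); go(519.8,-21.9,100,0.6)
```

```text
t 15.35 pos [518.1 -27.6 130.4] rot [-179.97    0.35   -0.24] F [ 0.2  1.1 -1. ] gap 10.8
shift now-frame [ 1.8 -5.7 30.4] after-turn frame [ 1.7 -5.7 30.4] turn [-0.001  0.006 -0.015]
```

View pics/w5.png

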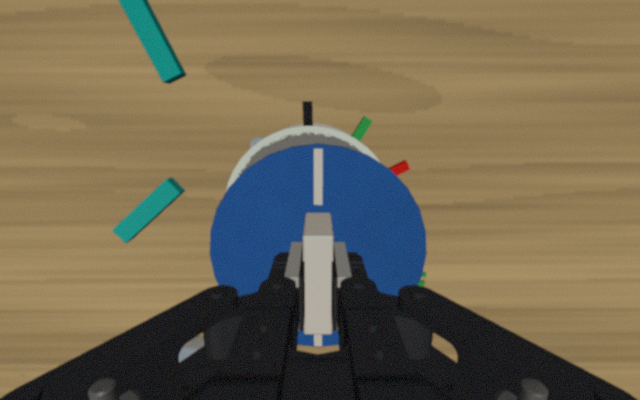

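The held lid fills columns 210–427 with its top edge at row 143. Its line is at column 318, exactly along the tool's x axis. I'll measure its centre relative to the TCP.

Run:
```python
from h import *
d=np.load('pics/p5.npz'); P=dict(camera_params('wrist'),R=d['R'],t=d['t']); im=cv2.imread('pics/w5.png'); hsv=cv2.cvtColor(im,cv2.COLOR_BGR2HSV)
z=130.4-27.5+20
m=cv2.inRange(hsv,(100,120,40),(125,255,255)); c=max(cv2.findContours(m,0,1)[0],key=cv2.contourArea); h=cv2.convexHull(c)[:,0]
h=h[h[:,1]<255]
w=np.array([ray(P,*q,z)[:2] for q in h]); A=np.c_[2*w,np.ones(len(w))]; s=np.linalg.lstsq(A,(w**2).sum(1),rcond=None)[0]
print('centre',s[:2],'r',np.sqrt(s[2]+s[0]**2+s[1]**2),'tcp 518.1 -27.6')
a=ray(P,318.3,149,z);b=ray(P,318,204,z);b2=ray(P,318.5,346,z); print(a,b,b2)
```

```text
centre [517.95035656 -27.6878686 ] r 52.66899977587326 tcp 518.1 -27.6
[568.58740825 -28.1498526  122.9       ] [542.82507007 -27.92654125 122.9       ] [463.66813571 -27.92454861 122.9       ]
```

Request:
servo_tool(
  motion=[
    [2,1.3,-3.5,8,0,0.005,-0.013],
    [2,0.3,-1,6,0,0,0],
    [2,0,0,5,0,0,0],
    [2,0,0,0,0,0,0],
    [2,0,0,0,0,0,0],
  ],
)

```text
time: 15.85
tool_pos: [519.6, -25.8, 108.7]
tcp_rot: [-180.0, 0.1, 0.3]
ft_force: [-0.9, 0.2, -1.4]
finger_gap: 10.6
```

```bash
python3 -c "
from h import *; go(520.4,-21.9,96,0.6)"
```

```text
t 15.85 pos [519.6 -25.8 108.7] rot [-1.7999e+02  1.2000e-01  3.0000e-01] F [-0.9  0.2 -1.4] gap 10.6
shift now-frame [ 0.8 -3.9 12.7] after-turn frame [ 0.8 -3.9 12.7] turn [-0.     0.002 -0.005]
```

Request:
servo_tool(
  motion=[
    [2,0.7,-3.5,4,0,0.002,-0.005],
    [2,0,-0.3,3,0,0,0],
    [2,0,0,2,0,0,0],
    [2,0,0,0,0,0,0],
    [2,0,0,0,0,0,0],
  ],
)

```text
time: 16.35
tool_pos: [520.6, -21.7, 99.2]
tcp_rot: [-180.0, -0.0, 0.6]
ft_force: [0.5, -0.9, -1.0]
finger_gap: 10.4
```

```bash
python3 -c "
from h import *; go(520.4,-21.9,75.5,0.6)"
```

```text
t 16.35 pos [520.6 -21.7  99.2] rot [-1.8e+02 -3.0e-02  6.1e-01] F [ 0.5 -0.9 -1. ] gap 10.4
shift now-frame [-0.2  0.2 23.7] after-turn frame [-0.2  0.2 23.7] turn [-0. -0.  0.]
```

Request:
servo_tool(
  motion=[
    [2,-0.2,0.2,3,0,0,0],
    [2,0,0,3,0,0,0],
    [2,0,0,3,0,0,0],
    [2,0,0,2,0,0,0],
    [2,0,0,1,0,0,0],
    [2,0,0,0,0,0,0],
  ],
)

```text
time: 16.95
tool_pos: [520.5, -22.0, 86.3]
tcp_rot: [-180.0, -0.0, 0.6]
ft_force: [0.2, -0.7, -1.4]
finger_gap: 10.9
```

```bash
python3 -c "
from h import *; go(520.4,-21.9,75.5,0.6)"
```

```text
t 16.95 pos [520.5 -22.   86.3] rot [-1.8e+02 -4.0e-02  6.1e-01] F [ 0.2 -0.7 -1.4] gap 10.9
shift now-frame [-0.1 -0.1 10.8] after-turn frame [-0.1 -0.1 10.8] turn [-0.    -0.001  0.   ]
```

Already below the rim (lug bottom about 58.8) with no contact force, so I'll continue.

Request:
servo_tool(
  motion=[
    [2,0,0,2.5,0,0,0],
    [2,0,0,2.5,0,0,0],
    [2,0,0,2,0,0,0],
    [2,0,0,1.5,0,0,0],
    [2,0,0,0,0,0,0],
    [2,0,0,0,0,0,0],
  ],
)

```text
time: 17.55
tool_pos: [520.6, -22.0, 77.1]
tcp_rot: [180.0, -0.0, 0.6]
ft_force: [-0.2, -0.1, -2.3]
finger_gap: 10.7
```

```bash
python3 -c "
from h import *; go(520.4,-21.9,75.5,0.6)"
```

```text
t 17.55 pos [520.6 -22.   77.1] rot [ 1.8e+02 -5.0e-02  6.1e-01] F [-0.2 -0.1 -2.3] gap 10.7
shift now-frame [-0.2 -0.1  1.6] after-turn frame [-0.2 -0.1  1.6] turn [ 0.    -0.001  0.   ]
```

Request:
servo_tool(
  motion=[
    [2,0,0,1,0,0,0],
    [2,0,0,1,0,0,0],
    [2,0,0,1,0,0,0],
    [2,0,0,0,0,0,0],
  ],
)

```text
time: 17.95
tool_pos: [521.0, -22.1, 75.8]
tcp_rot: [180.0, -0.1, 0.6]
ft_force: [-0.4, 0.4, -0.8]
finger_gap: 10.7
```

```bash
python3 -c "
from h import *; go(520.4,-21.9,75.5,0.6)"
```

```text
t 17.95 pos [521.  -22.1  75.8] rot [ 1.7999e+02 -8.0000e-02  6.2000e-01] F [-0.4  0.4 -0.8] gap 10.7
shift now-frame [-0.6 -0.2  0.3] after-turn frame [-0.6 -0.2  0.3] turn [ 0.    -0.001  0.   ]
```

Request:
servo_tool(
  motion=[
    [2,-0.4,0,-0.5,0,0,0],
    [2,0,0,0,0,0,0.05],
    [2,0,0,0,0,0,0.06],
    [2,0,0,0,0,0,0.06],
    [2,0,0,0,0,0,0.06],
    [2,0,0,0,0,0,0.03],
    [2,0,0,0,0,0,0],
  ],
)

```text
time: 18.65
tool_pos: [520.5, -22.1, 76.0]
tcp_rot: [-180.0, -0.1, -14.8]
ft_force: [-0.6, -0.4, -0.0]
finger_gap: 10.5
```

```bash
python3 -c "
from h import *; go(520.6,-22,76.2,-31.5); print(sense()['wrist_torque'])"
```

```text
t 18.65 pos [520.5 -22.1  76. ] rot [-1.7999e+02 -1.0000e-01 -1.4840e+01] F [-0.6 -0.4 -0. ] gap 10.5
shift now-frame [ 0.1 -0.1 -0.2] after-turn frame [ 0.  -0.1 -0.2] turn [-0.    -0.002  0.291]
[0.04022628 0.11219972 0.08255784]
```

Wrist torque of 0.083 N m equals 0.4 × (0.27 − 0.06), so the lid is engaged and turning with the tool.

Request:
servo_tool(
  motion=[
    [2,0,0,-0.1,0,0,0.05],
    [2,0,0,0,0,0,0.06],
    [2,0,0,0,0,0,0.06],
    [2,0,0,0,0,0,0.06],
    [2,0,0,0,0,0,0.03],
    [2,0,0,0,0,0,0],
    [2,0,0,0,0,0,0],
  ],
)

```text
time: 19.35
tool_pos: [520.4, -22.2, 76.0]
tcp_rot: [-180.0, -0.1, -29.8]
ft_force: [-0.3, 0.1, 0.4]
finger_gap: 10.6
```

Run:
```python
from h import *
go(520.6,-22,76.2,-31.5); print(sense()['wrist_torque'])
P,im,s=wrist(); cv2.imwrite('pics/w6.png',im)
```

```text
t 19.35 pos [520.4 -22.2  76. ] rot [-1.7999e+02 -1.1000e-01 -2.9790e+01] F [-0.3  0.1  0.4] gap 10.6
shift now-frame [ 0.1 -0.3 -0.2] after-turn frame [ 0.1 -0.3 -0.2] turn [-0.    -0.002  0.03 ]
[-0.02094384  0.0656597   0.19511451]
```

View pics/w6.png

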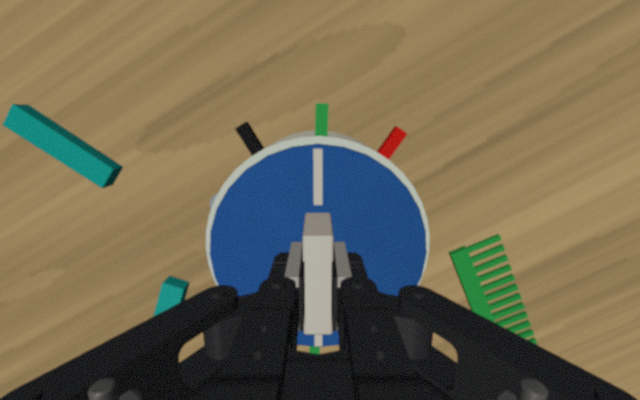

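The picture shows the lid flush in the rim and its white line (318,148–205) nearly in line with the green mark (321,120). I'll add a small last turn and check that it holds.

Request:
servo_tool(
  motion=[
    [2,0,0,0,0,0,0.03],
    [2,0,0,0,0,0,0],
    [2,0,0,0,0,0,0],
    [2,0,0,0,0,0,0],
    [2,0,0,0,0,0,0],
    [2,0,0,0,0,0,0],
  ],
)

```text
time: 20.0
tool_pos: [520.4, -22.2, 76.0]
tcp_rot: [-180.0, -0.1, -31.5]
ft_force: [-0.1, 0.7, 0.0]
finger_gap: 10.9
```

Run:
```python
from h import *
go(520.6,-22,76.2,-31.5); print(sense()['wrist_torque']); snapshot('top'); snapshot('top'); snapshot('top'); snapshot('top')
go(520.6,-22,76.2,-31.5); print(sense()['wrist_torque'])
```

```text
t 20.0 pos [520.4 -22.2  76. ] rot [-1.7999e+02 -1.0000e-01 -3.1530e+01] F [-0.1  0.7  0. ] gap 10.9
shift now-frame [ 0.1 -0.3 -0.2] after-turn frame [ 0.1 -0.3 -0.2] turn [-0.    -0.002 -0.001]
[0.00146427 0.07305848 0.22756671]
t 20.2 pos [520.4 -22.2  76. ] rot [-1.7999e+02 -1.1000e-01 -3.1530e+01] F [-1.6 -0.6  0.6] gap 10.3
shift now-frame [ 0.1 -0.3 -0.2] after-turn frame [ 0.1 -0.3 -0.2] turn [-0.    -0.002 -0.001]
[-0.01849392  0.12299899  0.21095585]
```

Steady at a turn of 0.56 rad, with wrist torque about 0.21 N m (0.20 expected). Handing in.

```bash
python3 -c "
from h import *; print(hand_in()); go(520.6,-22,76.2,-31.5)"
```

```text
the job is handed in; nothing more can be done
None
the job is handed in; nothing more can be done
```

I finished the job and handed it in at about 20 s of the 64 s allowed. The hand-in gives no verdict, so the results below are my own measurements.

- **Slat:** I laid the loose slat across the two upper slats and let go. The wrist picture put its centre about 1.5 mm from the pot's centre and in line with the pot's x axis.
- **Lid:** It went through the entry slots with no jamming force. I then turned it clockwise to the green marks, 0.56 rad by the tool's yaw, and it never went on towards the lock. It sits about 48.5 mm above the pot's origin, and I left it gripped with 70 N commanded.
- **Last checks:** The pose held steady for 0.2 s. The wrist torque of about 0.21 N m matches the spring at a carrier reading of about 0.50. The last wrist picture, taken 0.03 rad before the final turn, showed the lid's line nearly on the green mark.
- **What disagreed:** The top camera's x positions were about 3 mm off the wrist camera's, and I used the wrist camera. I did not measure the bystanders again afterwards; no move came near them and I felt no contact.

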